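# Hold the water filter's flush slide open

## Task

Open the water filter's spring-return flush slide and keep it open: pick up the loose red pull handle, drop its eye over the upright brass pin on the slide until it lies flat on the slide, and draw the slide out with the handle until the black pointer stands at the yellow mark beside it. Finish while still gripping the handle and holding the slide at the mark against its spring; do not push or pull the slide with the fingers themselves, and leave the mug, the soap box and the scourer where they stand.

Things in the scene. Friction and masses are not known exactly. Their poses are not given: they have to be found in the camera images.
- filter_head: Fixed water filter head: white deck 90 x 260 mm, 24 mm high, on the worktop; at its +y end a grey valve block (57 to 127 mm from the middle, top at 62 mm) with a low blue cartridge on it (top at 108 mm), two hose stubs behind. Origin: centre of the underside. +y runs along the deck to the block, z up; the slide is drawn along -y.
- flush_slide (a joint): Travel of the sprung slide in m: 0 = home, grows as it is drawn out along the filter head's -y, stop at 0.065. The spring pulls home with about 4 N at 0, 9 N at 0.065. The slide is a steel strip 27 mm wide along the deck's middle, its top 27 mm above the worktop; at home it ends 75 mm from the head's origin towards -y, so the handle can lie flat on it.
- pin (a point): Foot of the upright brass pin on the slide, on the pin's axis at the strip's top (27 mm above the worktop). The pin is 8 mm in diameter and stands 20 mm above the strip, with a rounded end. At home it is 15 mm from the head's origin towards +y. Axes as the filter head.
- pointer (a point): Tip of the black pointer that is fixed on the slide and reaches over the deck's -x side, 20 mm behind the pin (towards the block) and 31 mm to its -x side. Axes as the filter head.
- mark: Yellow mark on the deck's -x edge: a flat band 12 mm wide along the travel, 13 mm across, 2.5 mm thick, fixed for the run, 25 to 50 mm of travel from home. Origin: middle of its underside, on the deck; axes as the filter head. The pointer is at the mark when level with the band along y.
- pull_handle: Loose red pull handle, about 80 g, lying flat, grip up. Origin: underside of its foot, below the grip's middle. Foot 36 x 44 x 7 mm; upright grip on it 18 mm thick in x (take it across this), 36 mm long in y, top 57 mm above the underside. A flat 16 mm bar runs along +y to the ring eye (36 mm outside, hole 23 mm, 7 mm thick), its centre 65 mm from the origin.
- eye (a point): Centre of the handle's eye at its underside, 65 mm from the handle's origin along its +y axis.
- white_mug: White mug, 79 x 109 x 89 mm, a bystander behind the work. Origin: centre of its underside.
- soap_box: White and red carton, 36 x 93 x 56 mm, a bystander behind the work. Origin: centre of its underside.
- scourer_pad: Teal scourer pad on end, 30 x 31 x 50 mm, a bystander behind the work. Origin: centre of its underside.

How it is judged:
On the way, in this order (a step that is already met when the one before it is completed fails the run):
1. the handle's eye lies over the pin, flat on the slide (horizontal distance between eye and pin below 0.01 m and z of eye in the frame of pin below 0.01 m and angle between pull_handle's own z axis and vertical below 0.2 rad), for 0.2 s.
2. the slide is drawn out to the mark with the handle (y of pointer in the frame of mark between -0.006 and 0.006 m and horizontal distance between eye and pin below 0.01 m and contact force between pull_handle and flush_slide above 1.5 N), for 0.3 s.
At the end, for the whole second after the job is handed in: Fingers grip the handle; its eye is over the pin (within 10 mm, under 10 mm off the slide, tilt under 0.2 rad) and holds the slide still, pointer within 6 mm of the mark's middle; the robot does not touch the slide; mug, box and scourer within 30 mm of their places (all of step 2 and velocity of joint flush_slide between -0.01 and 0.01 m/s and z of eye in the frame of pin below 0.01 m and angle between pull_handle's own z axis and vertical below 0.2 rad and contact force between the fingers and pull_handle above 2 N and contact force between each of the arm, the fingers and flush_slide below 1 N and distance of each of white_mug, soap_box, scourer_pad from where it was at the start of the episode below 0.03 m); the arm keeps its last pose, push and grip.
It fails at once if the fingers or arm push or pull the slide themselves (over 8 N) (contact force between any of the fingers, the arm and flush_slide above 8 N).
It fails at once if the mug, soap box or scourer is moved by 30 mm or knocked over (distance of any of white_mug, soap_box, scourer_pad from where it was at the start of the episode above 0.03 m or angle between any of white_mug, soap_box, scourer_pad's own z axis and vertical above 0.5 rad).
It also fails if it takes over 38 s, if anything falls off the work surface, if the arm or the gripper's body presses on something with over 40 N, if the wrist force passes 120 N, or if a joint passes its speed limit or range.

## Robot

A 7-joint arm with a two-finger parallel gripper is mounted at the origin on a cart in front of the work surface, level with it; the furniture and walls round the work are solid. World frame = base frame: x ahead of the robot, y to its left, z up, the work surface at z = 0. Lengths are in m, angles in rad, forces in N, time in s.
With the tool pointing down it reaches from about 0.4 to 0.75 m from the base axis. Payload 19.5 kg.
Tool frame: the origin (TCP) lies at the very end of the fingers, on their centre line; the grasp point (between the pads) lies 19 mm behind it; z points along the fingers, x is the direction in which the jaws open and shut, and the axes are right-handed (so a half turn about z gives the same grasp; the last joint's range is limited). The gripper opens to 85 mm and grips with 20 to 120 N. Pads are 22 mm wide; open, the fingers measure 114 mm over their backs; the gripper's body (76 mm by 85 mm) begins 54 mm behind the grasp point. The pads swing forward as they close: fully open they stand 13 mm farther back than shut.
Start: joints at [1.116, 0.707, -0.028, 1.485, 0.022, 0.951, -0.075], TCP at [0.231, -0.527, 0.231] pointing down, gripper open.
Joint ranges: [-2.71, 2.71], [-0.32, 2.16], [-1.57, 1.52], [0, 2.45], [-1.46, 4.6], [0, 2.02], [-2.83, 2.83]. Speed limits (rad/s): [1.89, 1.89, 2.57, 2.57, 3.01, 3.01, 3.01].

## Interface

Orientations are given as a unit quaternion [w, x, y, z].
In Python, from bench import ctrl, optics gives the robot as it stands.
- The arm moves only by the tool play_rows, never from a script. Its argument "steps" is a list of rows, each a list of 6 numbers: the shift along the world's x, y, z in mm, then the turn, a rotation vector about the world's x, y, z in degrees. In form: [[x, y, z, ax, ay, az], ...]. A call has 1 to 5 rows; each row is the pose to reach, as a shift and turn from the pose measured when the call began; what a row does not reach only later rows make up. A row lasts 1/8 s, in which the tool goes at most 62.5 mm and 10.7 degrees, less where a joint would pass 70% of its speed; a pose out of reach is approached as far as the arm can. A call with a gripper value outside its range is refused whole. "grip" is the closure, from -1 (fully open) to 1 (shut), set as the call begins (left out, the last holds). The fingers move at their own pace and stop on an object; "force" is the grip in N (left out, the last holds). Time passes only in rows, so rows that repeat a pose let the fingers close. It gives the time, the measured TCP pose, the force and the opening at its end, in the units of the state.
- ctrl.state(): the state, without advancing time (a new reading comes with each control period).
- optics.grab_frame(name): name is "scene" or "top" or "wrist"; returns a dict with "frame" (480x640x3 uint8, red, green, blue), "range_z" (480x640 float32, m along the optical axis (not along the pixel's ray), 0 where there is no reading), "camera_matrix" (3x3 intrinsics, pixels), "R" (3x3) and "t" (3): a world point X has camera coordinates R X + t. Camera axes: x right, y down, z forward; pixel columns grow to the right and rows downward; lengths in m; the calibration is good to about 2 mm. A picture is of the moment at which its call begins.
- ctrl.finish_job(): hands the job in, once; it reports no verdict.
The state is a dict: "clock": time; "qpos": joint angles; "joint_vel": joint speeds; "joint_torque": joint torques, N m; "ee_pos": TCP position; "ee_rot": TCP orientation; "ft_force": force on the tool from outside, world axes, zero at the start; "torque": the same for the moment, N m; "gripper_width": finger opening in m.
Only numpy, scipy, OpenCV 4.12 (cv2) and the standard library are available. Lean on these libraries where they do the work, as an engineer would, in place of code of your own. Each camera call takes 0.05 s, during which the arm holds its last target. There are 200 camera calls.

## Working session

There is one attempt and no reset: what is moved stays moved. The work goes in short steps, Python scripts to look and compute and a tool call to move; the robot and the scene stay as the last step left them, time stands still between calls to the robot, and variables do not carry over. Pictures are saved under pics/ and viewed, about 8 in all and at most 12, crops included, and the job is handed in when it is done.

Besides the shell and the picture viewer there is one more tool, called as name([rows], argument=value, ...), one row to a line, values as JSON. play_rows: Moves the arm, as the interface text tells. Its arguments: {"type":"object","properties":{"steps":{"type":"array","items":{"type":"array","items":{"type":"number"}}},"grip":{"type":"number"},"force":{"type":"number"}},"required":["steps"]}

```bash
mkdir -p pics; cat > h.py <<'E'
import numpy as np, cv2
from bench import ctrl, optics
def grab(n,save=None):
    f=optics.grab_frame(n)
    if save: cv2.imwrite('pics/'+save,cv2.cvtColor(f['frame'],cv2.COLOR_RGB2BGR))
    return f
def ray(f,uv,z):
    uv=np.atleast_2d(uv).astype(float); K,R,t=f['camera_matrix'],f['R'],np.array(f['t']).ravel()
    d=np.c_[uv,np.ones(len(uv))]@np.linalg.inv(K).T@R; c=-R.T@t
    return c+d*((z-c[2])/d[:,2])[:,None]
def cloud(f):
    K,R,t=f['camera_matrix'],f['R'],np.array(f['t']).ravel()
    v,u=np.mgrid[:480,:640]; Z=f['range_z']
    P=np.stack([(u-K[0,2])/K[0,0]*Z,(v-K[1,2])/K[1,1]*Z,Z],-1)
    return (P-t)@R
E
python3 - <<'E'
from h import *
s=ctrl.state();print(s)
a=grab('scene');b=grab('top')
for f in(a,b): print(f['camera_matrix'].tolist(),f['R'].round(3).tolist(),f['t'])
cv2.imwrite('pics/a.png',cv2.cvtColor(a['frame'],4)); cv2.imwrite('pics/b.png',cv2.cvtColor(b['frame'],4))
E
```

```text
{'clock': 0.0, 'qpos': array([ 1.11627872,  0.70708308, -0.02763309,  1.48497374,  0.02199321,
        0.95088585, -0.07552698]), 'joint_vel': array([-5.53778631e-04, -8.49489215e-04,  7.34476174e-05,  9.52062801e-04,
        1.13528850e-04,  1.83780165e-03,  1.13755952e-03]), 'joint_torque': array([ 2.16614981e-04, -8.83226037e+01,  1.23459332e+00, -2.36168969e+01,
        1.67945697e-02,  6.41944818e-03,  4.89292302e-05]), 'ee_pos': array([ 0.23059435, -0.5264654 ,  0.2308447 ]), 'ee_rot': array([-2.79781387e-04,  8.37010758e-01, -5.47186181e-01, -4.43082153e-04]), 'ft_force': array([ 0.0208848 ,  0.46951652, -0.56065245]), 'torque': array([0.02101651, 0.02031101, 0.06846059]), 'gripper_width': 0.08509765325380254}
[[461.1957429252504, 0.0, 315.8519879302242], [0.0, 461.1957429252504, 243.71975222794646], [0.0, 0.0, 1.0]] [[-0.517, -0.856, 0.002], [-0.515, 0.31, -0.799], [0.684, -0.415, -0.601]] [0.27640079 0.33228387 0.49059357]
[[466.20878589454355, 0.0, 323.57590738676754], [0.0, 466.20878589454355, 239.0099646976913], [0.0, 0.0, 1.0]] [[-0.057, -0.998, 0.003], [-0.975, 0.054, -0.213], [0.213, -0.015, -0.977]] [0.0192191  0.56615272 0.78084582]
```

View pics/a.png

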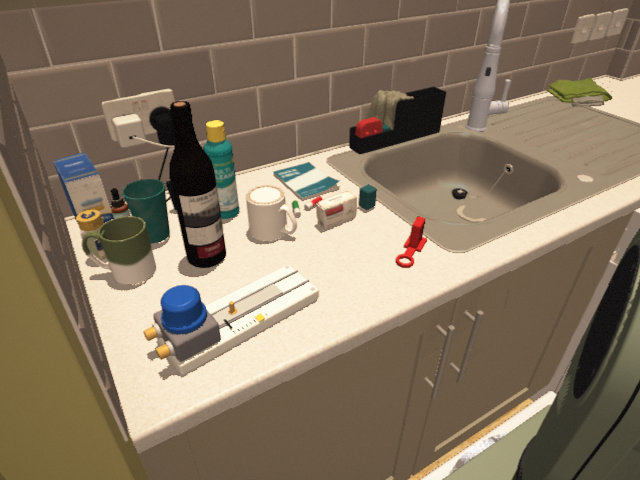

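View pics/b.png

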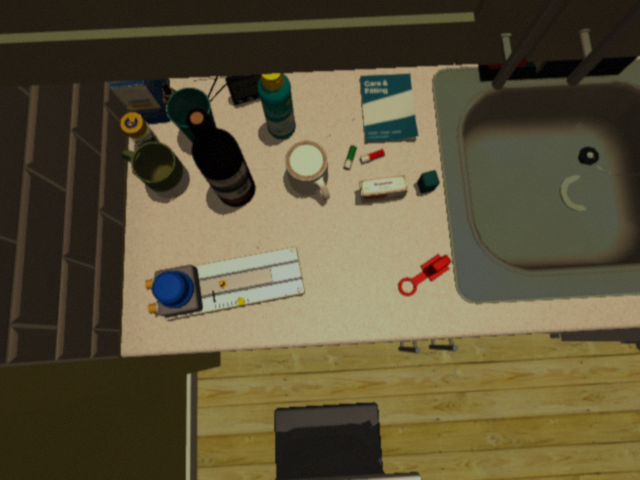

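The scene view shows the filter head at the left: pin at about (231,308), yellow mark at (260,318), red handle at (412,243). In the top view the pin is at (222,284), the mark at (241,301), the pointer near (214,297), the eye at (408,287) and the grip near (437,265). The eye end points roughly towards the filter.

```bash
cat >> h.py <<'E'
def blobs(f,lo,hi,box=(0,0,640,480),amin=8):
    h=cv2.cvtColor(f['frame'],cv2.COLOR_RGB2HSV); m=cv2.inRange(h,np.array(lo),np.array(hi))
    k=np.zeros_like(m);k[box[1]:box[3],box[0]:box[2]]=1; m=m*k
    n,l,st,c=cv2.connectedComponentsWithStats(m)
    return [(st[i,4],c[i],l==i) for i in range(1,n) if st[i,4]>=amin]
E
python3 - <<'E'
from h import *
b=grab('top'); P=cloud(b)
# red handle
r=max(blobs(b,(0,150,60),(8,255,255),(380,230,470,310)),key=lambda x:x[0])
pts=P[r[2]]; pts=pts[(pts[:,2]>-.02)]
print('red',r[0],r[1],pts.min(0),pts.max(0))
hi=pts[pts[:,2]>.04]; print('grip top',len(hi),hi.mean(0),cv2.minAreaRect((hi[:,:2]*1000).astype(np.float32)))
# eye hole: contour hierarchy
cs,hh=cv2.findContours(r[2].astype(np.uint8),cv2.RETR_CCOMP,cv2.CHAIN_APPROX_NONE)
for c,h in zip(cs,hh[0]):
    if h[3]>=0 and len(c)>8: e=c[:,0].mean(0);print('eye',e,ray(b,e,.004))
for nm,lo,hi_,box,z in(('yellow',(22,150,100),(35,255,255),(225,290,260,312),.0265),('pin',(8,130,80),(24,255,255),(212,272,234,294),.045),('black',(0,0,0),(180,255,70),(203,285,235,310),.03)):
    for a,c,m in blobs(b,lo,hi_,box,4): print(nm,a,c,ray(b,c,z), np.median(P[m],0))
# deck: points height .018-.03
m=(P[...,2]>.016)&(P[...,2]<.034); m[:240]=0;m[330:]=0;m[:,:190]=0;m[:,320:]=0
q=(P[m][:,:2]*1000).astype(np.float32);rc=cv2.minAreaRect(q);print(len(q),rc,cv2.boxPoints(rc))
big=cv2.resize(b['frame'][235:335,140:470],None,fx=2.4,fy=2.4,interpolation=2);cv2.imwrite('pics/c.png',cv2.cvtColor(big,4))
E
```

```text
red 677 [427.57163959 272.03397341] [ 0.38709904 -0.25190986 -0.0034093 ] [5.38250397e-01 3.73585470e-04 8.83613412e-01]
grip top 196 [ 0.51031219 -0.21918648  0.05920571] ((452.0506286621094, -118.83740997314453), (18.88038444519043, 271.4333801269531), 29.980783462524414)
eye [407.2972973  286.27027027] [[ 0.47864209 -0.16636396  0.004     ]]
eye [429.88461538 269.73076923] [[ 0.50766475 -0.21235117  0.004     ]]
yellow 43 [240.72093023 301.53488372] [[0.46556644 0.14462221 0.0265    ]] [0.46521448 0.14463986 0.02557672]
pin 49 [222.44897959 283.36734694] [[0.49830415 0.17376231 0.045     ]] [0.49903935 0.1757742  0.02915895]
black 9 [213.         294.22222222] [[0.48137136 0.19427722 0.03      ]] [0.48190481 0.19472754 0.02791832]
4949 ((505.0966796875, 139.53562927246094), (90.76142883300781, 213.41078186035156), 7.887514591217041) [[445.50226  239.00398 ]
 [474.78836   27.612202]
 [564.6911    40.067276]
 [535.405    251.45906 ]]
```

View pics/c.png

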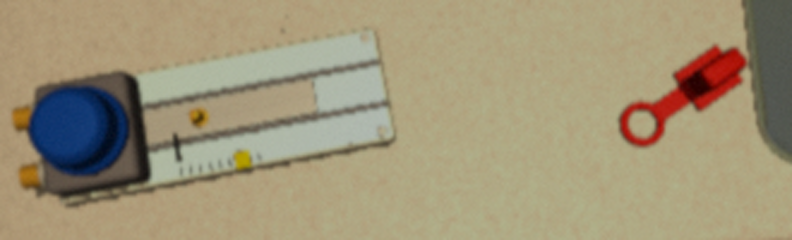

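The crop shows the deck with its pin, pointer and mark, and the handle at roughly 28° yaw. From these measurements:

| Item | Position / angle |
|---|---|
| Deck yaw | ≈7.9° |
| Pin | ≈(0.499, 0.176) |
| Handle origin | ≈(0.509, -0.224) |
| Handle yaw | ≈28° |

I'll set out now.

play_rows([
  [30,30,0,0,0,10],
  [70,75,0,0,0,20],
  [110,120,0,0,0,30],
  [150,165,0,0,0,40],
  [185,205,0,0,0,48],
], grip=-1, force=70)

```text
clock: 0.78
ee_pos: [0.4168, -0.3197, 0.231]
ee_rot: [-0.0, 0.988, -0.157, -0.0]
ft_force: [0.3, -0.7, 0.4]
gripper_width: 0.0852
```

play_rows([
  [30,30,0,0,0,10],
  [65,65,0,0,0,20],
  [92,96,0,0,0,30],
  [92,96,0,0,0,40],
  [92,96,0,0,0,46],
])

```text
clock: 1.4
ee_pos: [0.5089, -0.2234, 0.2307]
ee_rot: [-0.0, 0.97, 0.244, -0.001]
ft_force: [0.5, -0.5, -1.5]
gripper_width: 0.0854
```

```bash
python3 - <<'E'
from h import *
s=ctrl.state();print(s['ee_pos'],s['ee_rot'],s['clock'])
f=grab('wrist','w1.png');P=cloud(f)
r=max(blobs(f,(0,130,40),(8,255,255)),key=lambda x:x[0])
pts=P[r[2]];pts=pts[(pts[:,2]>-.02)&(pts[:,2]<.07)]
print(r[0],r[1],pts.min(0),pts.max(0))
g=pts[pts[:,2]>.05];rc=cv2.minAreaRect((g[:,:2]*1000).astype(np.float32));print('grip',len(g),np.median(g,0),rc)
cs,hh=cv2.findContours(r[2].astype(np.uint8),cv2.RETR_CCOMP,cv2.CHAIN_APPROX_NONE)
for c,h in zip(cs,hh[0]):
    if h[3]>=0 and len(c)>12: (e,_)=cv2.minEnclosingCircle(c);print('eye',len(c),e,ray(f,e,.0035))
E
```

```text
[ 0.50890154 -0.2234017   0.23068632] [-1.26345847e-04  9.69694561e-01  2.44319699e-01 -5.71234402e-04] 1.4
3071 [323.26831651 185.57603387] [ 0.46385969 -0.24757654 -0.00216855] [ 0.54212075 -0.14810656  0.05785123]
grip 863 [ 0.51487888 -0.22002397  0.05560419] ((515.3063354492188, -220.45892333984375), (17.947717666625977, 34.79255676269531), 31.176645278930664)
eye 13 (329.5, 195.5) [[ 0.51465104 -0.20934098  0.0035    ]]
eye 75 (320.5, 135.61111450195312) [[ 0.481387   -0.16549029  0.0035    ]]
```

View pics/w1.png

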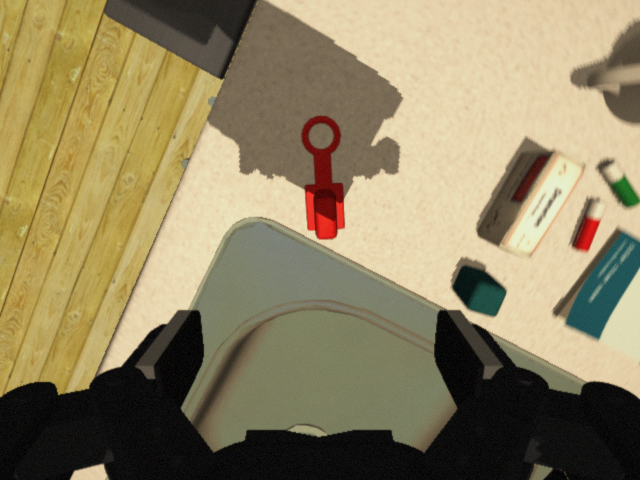

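The wrist view shows the handle below the gripper: eye at (320,135), grip at (326,210), with the bystanders clear to the right. The handle origin is (0.515, -0.2205), yaw about 31.3°. I'll descend on it.

play_rows([
  [6,3,-40,0,0,3],
  [6,3,-90,0,0,3],
  [6,3,-140,0,0,3],
  [6,3,-180,0,0,3],
  [6,3,-200,0,0,3],
])

```text
clock: 2.08
ee_pos: [0.5139, -0.2205, 0.0286]
ee_rot: [-0.001, 0.963, 0.271, -0.002]
ft_force: [1.9, -0.3, 0.5]
gripper_width: 0.0852
```

play_rows([
  [0,0,-15,0,0,0],
  [0,0,-15,0,0,0],
])

```text
clock: 2.33
ee_pos: [0.5135, -0.2203, 0.0129]
ee_rot: [-0.001, 0.963, 0.27, -0.002]
ft_force: [1.2, 0.1, 0.1]
gripper_width: 0.0856
```

play_rows([
  [0,0,0,0,0,0],
  [0,0,0,0,0,0],
  [0,0,0,0,0,0],
  [0,0,0,0,0,0],
  [0,0,0,0,0,0],
], grip=1, force=70)

```text
clock: 2.95
ee_pos: [0.5136, -0.2204, 0.0133]
ee_rot: [-0.001, 0.963, 0.27, -0.002]
ft_force: [-1.1, 0.3, 6.6]
gripper_width: 0.0171
```

play_rows([
  [0,0,30,0,0,0],
  [0,0,80,0,0,0],
  [0,40,80,0,0,-6],
  [0,90,80,0,0,-12],
  [0,140,80,0,0,-18],
])

```text
clock: 3.58
ee_pos: [0.5135, -0.0791, 0.0935]
ee_rot: [-0.001, 0.993, 0.114, -0.002]
ft_force: [1.5, 0.4, -1.0]
gripper_width: 0.0174
```

play_rows([
  [-2,45,0,0,0,-3],
  [-4,90,0,0,0,-5],
  [-5,130,0,0,0,-5],
  [-5,160,0,0,0,-5],
  [-5,160,0,0,0,-5],
])

```text
clock: 4.2
ee_pos: [0.5084, 0.0833, 0.0936]
ee_rot: [-0.002, 0.997, 0.072, -0.001]
ft_force: [-0.6, -1.4, -0.7]
gripper_width: 0.0175
```

```bash
cat > look.py <<'E'
from h import *
import sys
s=ctrl.state();print(s['clock'],s['ee_pos'],'yaw',2*np.degrees(np.arctan2(s['ee_rot'][2],s['ee_rot'][1])),s['ft_force'])
zu=s['ee_pos'][2]-.0135; print('underside z',zu)
for n in('wrist','top'):
    f=grab(n,sys.argv[1]+n+'.png');P=cloud(f)
    rb=[b for b in blobs(f,(0,130,40),(8,255,255)) if b[0]>60 and (n=='wrist' or b[1][0]<380)]
    if rb:
        r=max(rb,key=lambda x:x[0]); print(n,'red',r[0],r[1])
        cs,hh=cv2.findContours(r[2].astype(np.uint8),cv2.RETR_CCOMP,cv2.CHAIN_APPROX_NONE)
        for c,h in zip(cs,hh[0]):
            if h[3]>=0 and len(c)>10: (e,q)=cv2.minEnclosingCircle(c);print(' eye',len(c),e,q,ray(f,e,zu+.0035))
    for nm,lo,hi,z in(('yellow',(22,150,80),(35,255,255),.0265),('brass',(8,130,60),(22,255,255),.045)):
        for a,c,m in blobs(f,lo,hi,amin=20):
            w=ray(f,c,z)[0]
            if .42<w[0]<.56 and .05<w[1]<.24: print(' ',nm,a,c,w)
E
python3 look.py l1
```

```text
4.2 [0.50840022 0.08325759 0.09360556] yaw 8.314990146984668 [-0.58757427 -1.4280923  -0.73141429]
underside z 0.08010555727914662
wrist red 17255 [318.47592002 274.88832223]
 eye 174 (318.5, 149.09677124023438) 31.57951545715332 [[0.500767   0.14760208 0.08360556]]
  brass 735 [333.76598639  80.90068027] [0.50340983 0.17606894 0.045     ]
  brass 606 [258.96039604 137.46369637] [0.47269125 0.1468202  0.045     ]
top red 108 [376.18518519 154.2037037 ]
```

View pics/l1wrist.png

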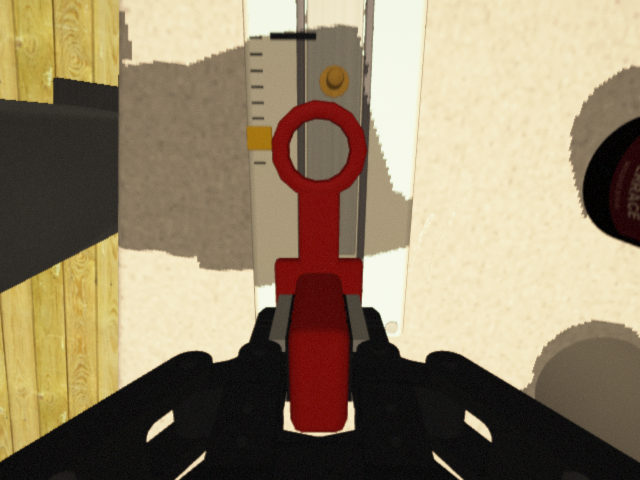

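The wrist view shows the eye hole at (318,149), pin at (335,79), pointer at (293,36) and mark at (259,138).

```bash
python3 - <<'E'
from h import *
f=grab('wrist');y=np.array([-.137,.99]);y=np.array([-np.sin(np.radians(7.9)),np.cos(np.radians(7.9))])
for n,p,z in(('tip',(336.5,76),.046),('foot',(334,82),.028),('eye',(318.5,149),.0836),('pointer',(280,36),.030),('mark',(259,138),.0265),('stripL',(301,60),.027),('stripL2',(302,190),.027),('mL',(248,250),.024),('edgeL',(245,20),.024),('edgeL2',(257,300),.024),('slitR',(363,60),.024),('slitR2',(360,230),.024)):
    w=ray(f,p,z)[0];print(n,w.round(4),'along',round(w[:2]@y,4))
E
```

```text
tip [0.5047 0.1752 0.046 ] along 0.1042
foot [0.5043 0.1745 0.028 ] along 0.1035
eye [0.5011 0.1448 0.0836] along 0.0746
pointer [0.4762 0.1906 0.03  ] along 0.1233
mark [0.4704 0.1429 0.0265] along 0.0769
stripL [0.487  0.1821 0.027 ] along 0.1135
stripL2 [0.4957 0.1196 0.027 ] along 0.0504
mL [0.4699 0.0814 0.024 ] along 0.016
edgeL [0.4581 0.1962 0.024 ] along 0.1314
edgeL2 [0.4779 0.0517 0.024 ] along -0.0145
slitR [0.517  0.1868 0.024 ] along 0.114
slitR2 [0.5302 0.1017 0.024 ] along 0.0279
```

play_rows([
  [3,30,0,0,0,0],
  [3,30,0,0,0,0],
  [3,30,-20,0,0,0],
  [3,30,-20,0,0,0],
])

```text
clock: 4.85
ee_pos: [0.5111, 0.1086, 0.0728]
ee_rot: [-0.001, 0.998, 0.07, -0.003]
ft_force: [0.8, 0.0, -0.6]
gripper_width: 0.0176
```

```bash
python3 look.py l2
```

```text
4.85 [0.51110661 0.10862907 0.07278776] yaw 8.000438760731134 [ 0.78213351  0.03078759 -0.58917228]
underside z 0.059287762302164565
wrist red 17372 [318.4308082  274.64632742]
 eye 174 (318.8226013183594, 149.03253173828125) 31.710229873657227 [[0.50393459 0.17303683 0.06278776]]
  brass 788 [320.38071066 132.86675127] [0.503713   0.17860909 0.045     ]
  brass 680 [241.57794118 190.94411765] [0.47342897 0.15000269 0.045     ]
top red 110 [376.12727273 154.29090909]
```

View pics/l2wrist.png

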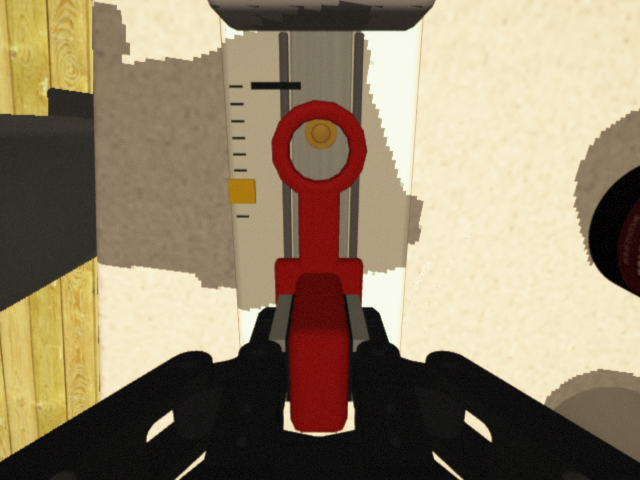

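The pin at (321,132) is inside the eye hole centred at (319,149). I'll nudge 3 mm in +y and lower.

play_rows([
  [0,3,0,0,0,0],
  [0,3,-10,0,0,0],
  [0,3,-20,0,0,0],
  [0,3,-28,0,0,0],
  [0,3,-31,0,0,0],
])

```text
clock: 5.58
ee_pos: [0.5114, 0.1121, 0.0422]
ee_rot: [-0.001, 0.998, 0.07, -0.002]
ft_force: [0.4, 0.1, -1.5]
gripper_width: 0.0173
```

play_rows([
  [0,0,-1,0,0,0],
  [0,0,-2,0,0,0],
  [0,0,-2,0,0,0],
])

```text
clock: 5.95
ee_pos: [0.5115, 0.1121, 0.0403]
ee_rot: [-0.001, 0.998, 0.07, -0.002]
ft_force: [0.0, 0.3, -0.7]
gripper_width: 0.0173
```

```bash
python3 look.py l3
```

```text
5.95 [0.51147811 0.11211482 0.04033675] yaw 8.01808329720201 [ 0.04387582  0.30604033 -0.66551683]
underside z 0.02683674522870541
wrist red 17501 [318.44683161 274.66864751]
 eye 175 (318.47808837890625, 149.35401916503906) 31.836641311645508 [[0.50419587 0.17640958 0.03033675]]
  brass 1174 [317.94037479 142.59284497] [0.50366573 0.17938178 0.045     ]
  brass 952 [224.39180672 211.7447479 ] [0.47415431 0.15125806 0.045     ]
top red 109 [376.12844037 154.25688073]
```

play_rows([
  [0,0,-1,0,0,0],
  [0,0,-2,0,0,0],
  [0,0,-2,0,0,0],
])

```text
clock: 6.42
ee_pos: [0.5116, 0.112, 0.0399]
ee_rot: [-0.001, 0.998, 0.07, -0.001]
ft_force: [-8.4, -3.3, 39.0]
gripper_width: 0.0175
```

```bash
python3 look.py l4
```

```text
6.425 [0.51162772 0.11202486 0.03986654] yaw 8.015129354316302 [-8.40892565 -3.25772048 38.95216063]
underside z 0.026366543831178674
wrist red 17633 [318.38768219 274.79804911]
 eye 175 (318.79461669921875, 148.7238006591797) 31.950029373168945 [[0.50442031 0.17652313 0.02986654]]
  brass 1181 [317.62235394 142.14309907] [0.50366364 0.17940205 0.045     ]
  brass 973 [223.81397739 211.43473792] [0.47417872 0.1513452  0.045     ]
top red 107 [376.14953271 154.30841121]
```

View pics/l4wrist.png

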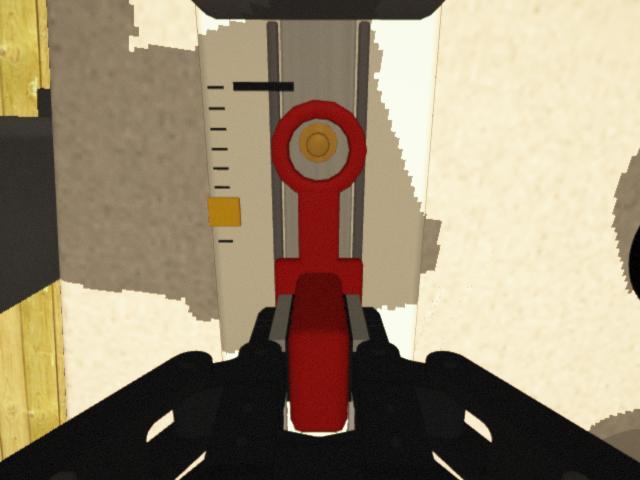

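The eye lies flat over the pin with the pin centred in the hole, at (318,144). Pointer is at (265,87) and mark at (224,212). I'll ease the down-force, then pull along the deck's -y.

play_rows([
  [0,0,0.3,0,0,0],
  [0,0,0.3,0,0,0],
  [0,0,0.3,0,0,0],
])

```text
clock: 6.9
ee_pos: [0.5118, 0.112, 0.0402]
ee_rot: [-0.001, 0.998, 0.07, -0.001]
ft_force: [-0.1, -0.3, 6.2]
gripper_width: 0.0171
```

play_rows([
  [1,-8,0,0,0,0],
  [2.3,-17,0,0,0,0],
  [3.6,-26,0,0,0,0],
  [5,-35,0,0,0,0],
  [5,-35,0,0,0,0],
])

```text
clock: 7.52
ee_pos: [0.5167, 0.0766, 0.0402]
ee_rot: [-0.001, 0.998, 0.07, -0.001]
ft_force: [-2.2, 5.5, 5.1]
gripper_width: 0.017
```

```bash
cat > ptr.py <<'E'
from h import *
import sys
s=ctrl.state();print(s['clock'],s['ee_pos'],s['ft_force'],s['gripper_width'])
f=grab('wrist',sys.argv[1]+'.png')
y=np.array([-np.sin(np.radians(7.9)),np.cos(np.radians(7.9))])
ye=max(blobs(f,(15,150,60),(30,255,255),(120,60,290,400)),key=lambda b:b[0])
print('mark',ye[0],ye[1])
mk=ray(f,ye[1],.0265)[0][:2]
for a,c,m in blobs(f,(0,0,0),(180,255,45),(205,40,300,300),80):
    w=ray(f,c,.030)[0]; print('black',a,c,w,'minus mark mm',1e3*(w[:2]-mk)@y)
E
python3 ptr.py p1; python3 look.py l5
```

```text
7.525 [0.51673664 0.0765657  0.04017617] [-2.22885517  5.53130308  5.07342437] 0.016992722643875562
mark 1101 [217.04632153 118.55676658]
black 480 [262.79375  71.225  ] [0.48614855 0.1649051  0.03      ] minus mark mm 16.00386515073545
7.575 [0.51671863 0.07695999 0.04019691] yaw 8.001649972407925 [-1.68332771  5.86013721  3.96660896]
underside z 0.026696905373287172
wrist red 17500 [318.30594286 274.73645714]
 eye 174 (318.3826599121094, 148.08163452148438) 32.379703521728516 [[0.50932848 0.14168221 0.03019691]]
  brass 1144 [217.34440559 119.93881119] [0.47486699 0.14677937 0.045     ]
  brass 940 [317.22021277 132.12659574] [0.50817474 0.1475198  0.045     ]
top red 106 [376.18867925 154.22641509]
```

play_rows([
  [1,-6,0,0,0,0],
  [1.6,-12,0,0,0,0],
  [2.2,-16,0,0,0,0],
  [2.2,-16,0,0,0,0],
  [2.2,-16,0,0,0,0],
])

```text
clock: 8.3
ee_pos: [0.5188, 0.0617, 0.0402]
ee_rot: [-0.002, 0.998, 0.07, -0.001]
ft_force: [-1.8, 7.1, 5.0]
gripper_width: 0.0173
```

```bash
python3 ptr.py p2
```

```text
8.3 [0.5187942  0.0616532  0.04015821] [-1.84385471  7.06285422  5.00511326] 0.017265930747800796
mark 1197 [214.59732665  76.42606516]
black 469 [263.6673774   70.97441365] [0.48839604 0.15010054 0.03      ] minus mark mm 1.4309679692042399
```

View pics/p2.png

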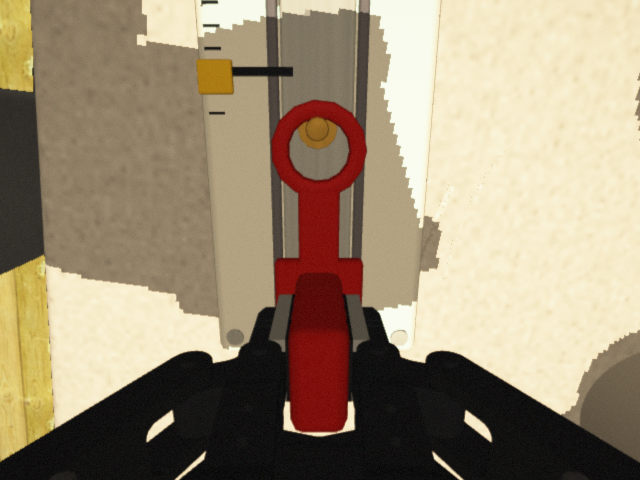

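The pointer at (264,71) is level with the upper half of the mark (215,76), about 1.5 mm short of the middle. I'll trim slightly and hold.

play_rows([
  [0.3,-2.4,0,0,0,0],
  [0.3,-2.4,0,0,0,0],
  [0.3,-2.4,0,0,0,0],
  [0.3,-2.4,0,0,0,0],
  [0.3,-2.4,0,0,0,0],
])

```text
clock: 8.98
ee_pos: [0.5191, 0.0598, 0.0402]
ee_rot: [-0.002, 0.998, 0.07, -0.001]
ft_force: [-2.4, 7.4, 4.5]
gripper_width: 0.0172
```

```bash
python3 ptr.py p3; python3 ptr.py p4; python3 look.py l6
```

```text
8.975 [0.5190651  0.05975142 0.040172  ] [-2.44766518  7.37802848  4.5294374 ] 0.01721423392218799
mark 1019 [214.64671246  73.89106968]
black 474 [263.86919831  71.09915612] [0.48866913 0.14819211 0.03      ] minus mark mm 0.5396164553859357
9.025 [0.51906571 0.05975457 0.04016579] [-2.1637571   7.26243075  5.46988016] 0.01700988093075476
mark 1018 [214.62966601  73.89685658]
black 471 [263.71549894  71.08704883] [0.48861431 0.14818871 0.03      ] minus mark mm 0.5454543526192053
9.075 [0.51907506 0.05975867 0.0401637 ] yaw 8.071916300665993 [-1.30183332  6.61668915  4.85963352]
underside z 0.02666370049340526
wrist red 17534 [318.37144975 274.96675031]
 eye 174 (318.8200988769531, 148.13807678222656) 32.49762725830078 [[0.51177856 0.12450963 0.0301637 ]]
  brass 1248 [214.43830128  70.92307692] [0.47515979 0.14442406 0.045     ]
  brass 941 [317.45164718 132.17215728] [0.51052927 0.13031308 0.045     ]
top red 109 [376.12844037 154.25688073]
```

```bash
python3 -c "
from bench import ctrl
print(ctrl.finish_job()); s=ctrl.state(); print(s['clock'],s['ee_pos'],s['ft_force'],s['gripper_width'])"
```

```text
the job is handed in; nothing more can be done
None
the job is handed in; nothing more can be done
```

I gripped the red handle, lowered its eye over the pin until it lay flat on the slide, and drew the slide out about 46 mm to the yellow mark. I then handed the job in at about 9.1 s, still gripping and holding against the spring. The hand-in reports no verdict, so the result itself is not confirmed.

- **Pointer:** the last check put it about 0.5 mm from the mark's middle. The crop for that check cut off part of the mark, so that figure carries roughly 1 mm of error, well inside the 6 mm limit. Two readings 0.05 s apart agreed, so the slide was still.
- **Eye on pin:** the eye was flat on the slide. I judged the pin to be against the hole's far wall, about 7 mm off centre, within the 10 mm limit. I worked this out from the hole and pin sizes rather than measuring it precisely.
- **Forces:** the wrist felt about 7 N of spring pull and 5 N downward, and the fingers were on the handle at 17 mm. Pressing the eye flat briefly peaked at about 39 N at the wrist. That pressed through the held handle, and I eased it off before pulling.
- **Fingers and bystanders:** the fingertips were held about 13 mm above the strip, clear of the slide. The arm's path stayed away from the mug, soap box and scourer, but I did not re-measure where they stand.

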